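Clear a broken razor shell from the photo stand into the tilting bin

TASK

The broken razor shell lying flat on the light box, under the camera's ring light, is finished with: draw it, still lying flat, out over the front edge of the light box until it overhangs far enough to be pinched, and lift it off. Let it down through the mouth of the open tilting bin, then swing the bin fully home with the shell inside. Do not knock the camera or its ring light, do not lean hard on the shell, and leave the other shells and small things where they are.

Things in the scene. Friction and masses are not known exactly. Their poses are not given: they have to be found in the camera images.
- razor_mid (a point): Centre (half-way up) of the broken razor-clam shell: a long, narrow, yellowish-brown piece, 110 mm long (its x axis), 25 mm wide (y, parallel sides), 2.5 mm thick (z, up), 16 g. It lies flat on the light box under the camera, within 15 degrees of the stand's x axis, too thin to grip where it lies. It slides easily on the smooth top (friction about 0.3); finger pads hold it better (0.6 or more).
- razor_round_end (a point): Point on the shell's centre line 2 mm inside its rounded end (53 mm along +x from its centre), half-way up. Rounded end: away from the front edge.
- razor_broken_end (a point): Point on the shell's centre line 2 mm inside its broken end (53 mm along -x from its centre), half-way up. Broken end: the one nearer the front edge.
- stand: Photo stand, fixed to the bench: an LED light box 250 mm deep (x), 220 mm wide (y), 60 mm high, with a flat smooth white top that reaches right to its edges. Origin: centre of the box's underside; its x axis points from the front face (towards the robot) to the back. A steel column, 26 mm thick, stands on the box 105 mm behind the centre (its foot 48 mm across) and rises 360 mm above the box.
- stand_edge (a point): Middle of the front upper edge of the light box, over which the shell is drawn; the edge runs along the stand's y axis. Below and in front of it the bench is clear. A press of about 5 N on the shell's middle is enough to draw it along; with more than half of it over the edge it tips off.
- camera_head: The camera carried by the column, fixed; same frame as stand. A black ring light 120 mm across and 16 mm thick is its lowest part, its lens and camera body (75 x 105 mm) above it, up to 350 mm over the bench.
- ring_light (a point): Centre of the ring light's underside: on the lens axis, 165 mm above the light box top and 120 mm behind the box's front edge. A tool that points straight down does not fit under it.
- bin: Housing of the aluminium tilting bin, fixed to the bench: 150 mm deep (x), 204 mm wide (y), 180 mm high, open at the front, closed by a hood on top. Origin: centre of its underside; x axis points from its front to its back.
- bin_front (a point): Middle of the front edge of the bin's hood, 180 mm above the bench. The mouth of the open bin lies between this edge and the bucket's lip.
- bucket (a joint): Angle of the bin's bucket about its pivot axis, along the bin's y, 65 mm in front of the bin's origin and 14 mm above the bench. 0 = fully home (front plate upright), growing as it swings forward to the robot, at most 0.9 rad. Starts open at 0.6 to 0.85, stays where left (0.28 N m of friction, about 2 N at the lip), shut by pushing the lip back on an arc of 157 mm radius.
- bucket_lip (a point): Middle of the outer edge of the bucket's folded lip, 120 mm long, at the top of its front plate: with the bucket home it is 88 mm in front of the bin's origin and 169 mm above the bench. It moves with the bucket.
- bucket_floor (a point): Middle of the bucket's inner floor, axes as the bin's when home; it turns with the bucket. Inside the bucket is 122 mm deep (x), 184 mm wide (y); the front plate is 158 mm high, the back plate 83 mm, sheet 3 mm thick.
- scallop_mid (a point): Middle of a chalky white scallop valve, 60 mm across, 13 mm high, on the light box's back right corner. Bystander.
- mussel_mid (a point): Middle of a dark blue mussel shell, 66 x 32 mm, 13 mm high, on the bench. Bystander.
- jar: Squat amber glass jar with a black lid, 68 mm across, 62 mm high; origin at the centre of its underside. Bystander.
- calipers_mid (a point): Middle of the steel calipers, 225 mm long, lying flat. Bystander.
- dish_mid (a point): Middle of a glass petri dish, 90 mm across, 14 mm high. Bystander.
- pot_mid (a point): Middle of a white specimen pot with a grey lid, 54 mm across, 64 mm high. Bystander.
- forceps_mid (a point): Middle of steel forceps, 130 mm long, lying flat. Bystander.
Things that resemble listed ones, but are neither listed nor needed, are in the scene too. What is shaped like the part that bears razor_mid but black or red is not meant.

How it is judged (in metres and radians):
On the way, in this order (a step that is already met when the one before it is completed fails the run):
1. the shell, still lying flat on the light box, overhangs its front edge by at least 22 mm (x of razor_broken_end in the frame of stand below -0.145 m and x of razor_mid in the frame of stand above -0.125 m and z of razor_mid in the frame of stand between 0.058 and 0.065 m and angle between razor_mid's own z axis and vertical below 0.1 rad), for 0.2 s.
2. the shell is held in the fingers, lifted at least 30 mm clear of the light box (height (world z) of razor_mid above 0.095 m and contact force between the fingers and razor above 0.5 N), for 0.2 s.
3. the shell lies in the bucket, let go, the bucket still open (x of razor_mid in the frame of bucket_floor between -0.065 and 0.065 m and y of razor_mid in the frame of bucket_floor between -0.095 and 0.095 m and z of razor_mid in the frame of bucket_floor between -0.01 and 0.11 m and contact force between the fingers and razor below 0.1 N and value of joint bucket above 0.2 rad), for 0.2 s.
At the end, for the whole second after the job is handed in: The bucket is home (within 0.05 rad, 8 mm at the lip), with the razor shell at rest inside it, and everything is let go (value of joint bucket below 0.05 rad and x of razor_mid in the frame of bucket_floor between -0.065 and 0.065 m and y of razor_mid in the frame of bucket_floor between -0.095 and 0.095 m and z of razor_mid in the frame of bucket_floor between -0.01 and 0.11 m and linear speed of razor below 0.03 m/s); the robot touches nothing.
It fails at once if the camera or its ring light is knocked (more than 6 N) (contact force between camera_head and anything else above 6 N).
It fails at once if the shell is pressed on the light box with more than 45 N (contact force between razor and stand above 45 N).
It fails at once if the shell is thrown or dropped from high up (faster than 2 m/s) (linear speed of razor above 2 m/s).
It fails at once if one of the small things standing about is moved by more than 25 mm (distance of any of scallop_mid, mussel_mid, jar, calipers_mid, dish_mid, pot_mid, forceps_mid from where it was at the start of the episode above 0.025 m).
It also fails if it takes over 67 s, if anything falls off the work surface, if the arm or the gripper's body presses on something with over 40 N, if the wrist force passes 120 N, or if a joint passes its speed limit or range.

ROBOT

A 6-joint arm with a two-finger parallel gripper is mounted at the origin on the work surface. World frame = base frame: x ahead of the robot, y to its left, z up, the work surface at z = 0. Lengths are in mm, angles in degrees, forces in N, time in s.
With the tool pointing down it reaches from about 375 to 825 mm from the base axis. Payload 5.5 kg.
Tool frame: the origin (TCP) lies between the finger pads; the fingertips stand 14 mm ahead of it and the grasp point (between the pads) lies 5 mm behind it; x points along the fingers, y is the direction in which the jaws open and shut, and the axes are right-handed (so a half turn about x gives the same grasp; the last joint's range is limited). The gripper opens to 85 mm and grips with 20 to 120 N. Pads are 22 mm wide; open, the fingers measure 114 mm over their backs; the gripper's body (76 mm by 85 mm) begins 54 mm behind the grasp point. The pads swing forward as they close: fully open they stand 13 mm farther back than shut.
Start: joints at [-75.917, 17.962, -2.699, 69.339, 0, 90], TCP at [145.996, -581.962, 245.299] pointing down, gripper open.
Joint ranges: [-152.73, 152.73], [-39.44, 99.34], [-58.76, 71.6], [-118.89, 123.64], [-81.53, 83.1], [-180, 180]. Speed limits (degrees/s): [136.94, 136.94, 172.46, 180, 180, 180].

INTERFACE

Orientations are given as a 3x3 rotation matrix whose columns are the frame's x, y, z axes.
In Python, from bench import arm gives the robot as it stands.
- The arm moves only by the shell command python3 -m pendant 'ROWS'. ROWS is JSON, a list that holds one entry, the list of rows, each a list of 5 numbers: the closure, from 0 (fully open) to 1 (shut), then the shift along the tool's x, y, z in m, then the turn about the tool's x in rad. A call has 1 to 8 rows; each row is the pose to reach, as a shift and turn from the pose commanded when the call began, along the tool's axes at that moment; what a row does not reach only later rows make up. A row lasts 1/8 s, in which the tool goes at most 62.5 mm and 10.7 degrees, less where a joint would pass 70% of its speed; a pose out of reach is approached as far as the arm can. A call with a gripper value outside its range is refused whole. The fingers move at their own pace and stop on an object; the grip force is fixed at half the most. Time passes only in rows, so rows that repeat a pose let the fingers close. It gives the time, the measured TCP pose, the force and the opening at its end, in the units of the state.
- arm.state(): the state, without advancing time (a new reading comes with each control period).
- arm.grab_frame(name): name is "scene" or "top"; returns a dict with "color" (480x640x3 uint8, red, green, blue), "range_z" (480x640 float32, mm along the optical axis (not along the pixel's ray), 0 where there is no reading), "intrinsics" (3x3 intrinsics, pixels), "xyz" and "rotation" of the camera in the world. Camera axes: x right, y down, z forward; pixel columns grow to the right and rows downward; lengths in mm; the calibration is good to about 2 mm. A picture is of the moment at which its call begins.
- arm.hand_in(): hands the job in, once; it reports no verdict.
Trained networks look in the newest picture that a camera, given by its name, has taken for a name from the list of things; names that differ only in an ending like _2 or _b are one class to them, and where a whole thing is asked for, a point or a joint stands for the part that bears it (a point fixed in the world has none). Each returns a list of dicts, best first, with "conf" (0 to 1); they miss things now and then, are a little off and sometimes report something else, mostly with a low value. They report only what shows in the picture. A call takes as long as a camera call. They do not tell look-alikes from the thing itself.
- arm.silhouettes(camera, target): "region" (480x640 bool, what is visible of it).
- arm.tip_of(camera, target): "centre" ([x, y, z] in mm, in world coordinates, good to about 4 mm: a listed point, or the origin of a listed thing).
The state is a dict: "time_s": time; "joints": joint angles; "qvel": joint speeds; "effort": joint torques, N m; "eef_pos": TCP position; "eef_rot": TCP orientation; "force": force on the tool from outside, world axes, zero at the start; "ft_torque": the same for the moment, N m; "gripper_width": finger opening in mm.
Only numpy, scipy, OpenCV 4.12 (cv2) and the standard library are available. Lean on these libraries where they do the work, as an engineer would, in place of code of your own. Each camera call takes 0.05 s, during which the arm holds its last target.

## Working session

There is one attempt and no reset: what is moved stays moved. The work goes in short steps, Python scripts to look and compute and a shell command to move; the robot and the scene stay as the last step left them, time stands still between calls to the robot, and variables do not carry over. Pictures are saved under pics/ and viewed, and the job is handed in when it is done.

```bash
ls; mkdir -p pics; python3 - <<'E'
from bench import arm
import cv2,numpy as np
print(arm.state())
for n in("scene","top"):
    f=arm.grab_frame(n); cv2.imwrite(f"pics/{n}0.png",f["color"][:,:,::-1]); print(n,f["intrinsics"],f["xyz"],f["rotation"])
    np.savez(f"/tmp/{n}0.npz",**f)
    for t in ["razor_mid","razor_round_end","razor_broken_end","stand","stand_edge","ring_light","bin","bin_front","bucket_lip","bucket_floor","bucket","jar","pot_mid","mussel_mid","dish_mid","calipers_mid","forceps_mid","scallop_mid"]:
        try: print(t,[(np.round(d["centre"]).tolist(),round(float(d["conf"]),2)) for d in arm.tip_of(n,t)])
        except Exception as e: print(t,e)
E
```

```text
pics
{'time_s': 0.0, 'joints': array([-7.59155151e+01,  1.80027498e+01, -2.75272324e+00,  6.93414757e+01,
       -8.58372368e-04,  8.99986922e+01]), 'qvel': array([-0.08614484, -0.03046208, -0.00825582, -0.02001001, -0.07439031,
        0.03418275]), 'effort': array([ 1.20100864e-03, -5.39593184e+01,  3.39746869e+01,  1.89015985e-02,
       -1.11203786e-05, -1.17236663e-06]), 'eef_pos': array([ 145.87228073, -581.42769281,  244.46115957]), 'eef_rot': array([[-4.26301564e-04,  2.43374164e-01, -9.69932387e-01],
       [ 1.63756218e-03, -9.69931004e-01, -2.43374537e-01],
       [-9.99998568e-01, -1.69207554e-03,  1.49427789e-05]]), 'force': array([ 0.44038049,  0.08665871, -0.22944864]), 'ft_torque': array([-0.04941931,  0.04058569, -0.08006548]), 'gripper_width': 85.72474115031413}
scene [[506.83393547   0.         319.46985162]
 [  0.         506.83393547 237.91054977]
 [  0.           0.           1.        ]] [ 710.94238818 -775.51993852 1240.14722215] [[ 9.81349629e-01  1.55980140e-01 -1.12352576e-01]
 [ 1.92230422e-01 -7.98131786e-01  5.70993097e-01]
 [-6.08578807e-04 -5.81941447e
[... 2239 characters left out ...]
42.0, 4.0], 0.58), ([394.0, 421.0, 2.0], 0.35)]
bin_front [([540.0, 242.0, 178.0], 0.68)]
bucket_lip [([423.0, 252.0, 113.0], 0.97)]
bucket_floor [([588.0, 238.0, 47.0], 0.9), ([626.0, -237.0, 224.0], 0.25)]
bucket it knows: bin, bin_front, bucket_floor, bucket_lip, calipers_mid, camera_head, dish_mid, forceps_mid, jar, mussel_mid, pot_mid, razor_broken_end, razor_mid, razor_round_end, ring_light, scallop_mid, s
jar [([635.0, -20.0, 1.0], 0.83)]
pot_mid [([515.0, -508.0, 32.0], 0.81)]
mussel_mid [([542.0, -27.0, 9.0], 0.6)]
dish_mid [([522.0, 480.0, 5.0], 0.64), ([625.0, -237.0, 222.0], 0.56)]
calipers_mid [([441.0, -19.0, 3.0], 0.66)]
forceps_mid [([392.0, 422.0, 3.0], 0.46)]
scallop_mid []
```

View pics/scene0.png

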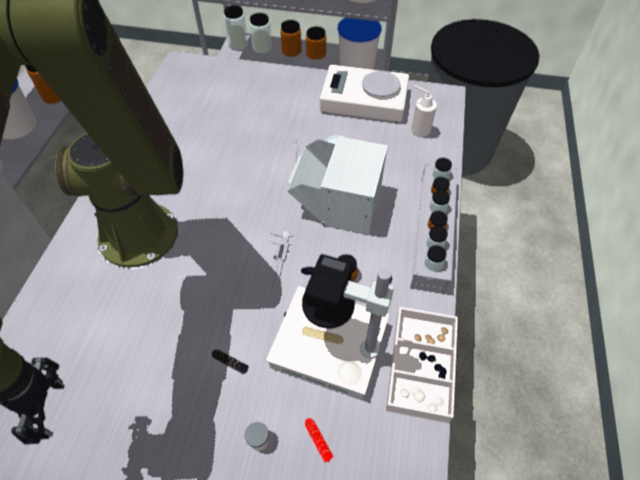

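View pics/top0.png

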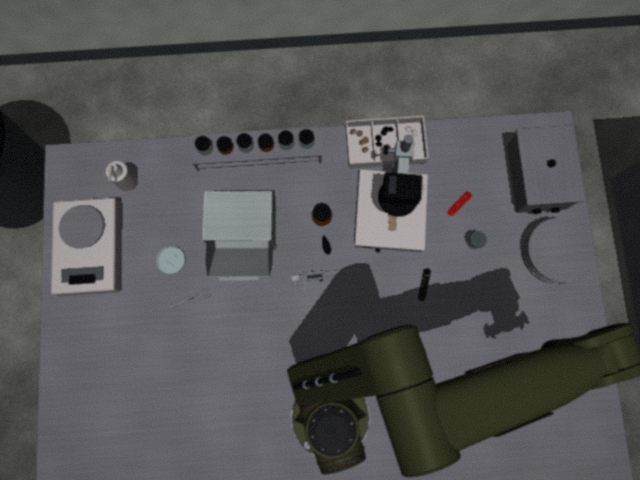

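The yellow shell is at about (322,335) in the scene view, with its near end just clear of the ring. The black shell at (230,360) and the red one at (318,440) are decoys. The open bin is at about (335,180). Next I'll measure the stand, shell and bin from the saved frames.

```bash
cat > h.py <<'E'
import numpy as np,cv2
def cloud(f):
    K=f["intrinsics"];z=f["range_z"].astype(float);v,u=np.mgrid[:480,:640]
    p=np.stack([(u-K[0,2])/K[0,0]*z,(v-K[1,2])/K[1,1]*z,z],-1)@np.array(f["rotation"]).T+f["xyz"]
    p[z<=0]=np.nan; return p
def proj(f,P):
    c=(np.atleast_2d(P)-f["xyz"])@f["rotation"]; K=f["intrinsics"]
    return np.c_[K[0,0]*c[:,0]/c[:,2]+K[0,2],K[1,1]*c[:,1]/c[:,2]+K[1,2]]
def onplane(f,uv,zw):
    K=f["intrinsics"];uv=np.atleast_2d(uv)
    d=np.c_[(uv[:,0]-K[0,2])/K[0,0],(uv[:,1]-K[1,2])/K[1,1],np.ones(len(uv))]@np.array(f["rotation"]).T
    return f["xyz"]+d*((zw-f["xyz"][2])/d[:,2])[:,None]
def shell(f,zw=61.2,roi=None):
    c=f["color"].astype(int); m=((c[...,0]-c[...,2])>40)&(c[...,0]>110)
    P=cloud(f); m&=(np.abs(P[...,2]-61)<12 if roi is None else True)&(P[...,0]>400)&(P[...,0]<720)&(P[...,1]>-360)&(P[...,1]<-130)
    n,l,s,_=cv2.connectedComponentsWithStats(m.astype(np.uint8)); 
    if n<2: return None
    k=1+s[1:,4].argmax(); v,u=np.where(l==k); Q=onplane(f,np.c_[u,v],zw)[:,:2]
    r=cv2.minAreaRect(Q.astype(np.float32)); return s[k],Q.mean(0),r,cv2.boxPoints(r)
E
python3 - <<'E'
from h import *
for n in("scene","top"):
    f=dict(np.load(f"/tmp/{n}0.npz"));P=cloud(f)
    print(n,"shell",shell(f))
    m=(np.abs(P[...,2]-60)<6)&(P[...,0]>470)&(P[...,0]<780)&(P[...,1]>-380)&(P[...,1]<-110)
    Q=P[m]; print(len(Q),np.median(Q[:,2]),cv2.minAreaRect(Q[:,:2].astype(np.float32)))
    print(cv2.boxPoints(cv2.minAreaRect(Q[:,:2].astype(np.float32))))
    # edge fit: front edge min x per y-bin
    e=[]
    for y in range(-330,-145,8):
        q=Q[np.abs(Q[:,1]-y)<5]
        if len(q)>3: e.append((y,np.percentile(q[:,0],1)))
    e=np.array(e);print("front edge x=a*y+b",np.polyfit(e[:,0],e[:,1],1),np.round(e[::4]))
    # ring
    m=(np.abs(P[...,2]-235)<20)&(P[...,0]>520)&(P[...,0]<720)&(P[...,1]>-330)&(P[...,1]<-150);R=P[m]
    print("ring",len(R),R.min(0),R.max(0))
    m=(np.abs(P[...,2]-180)<6)&(P[...,0]>480)&(P[...,0]<760)&(P[...,1]>100)&(P[...,1]<380);R=P[m]
    print("hood",len(R),cv2.minAreaRect(R[:,:2].astype(np.float32)),cv2.boxPoints(cv2.minAreaRect(R[:,:2].astype(np.float32))))
    im=f["color"][:,:,::-1].copy()
    c=(260,270,150,130) if n=="scene" else (340,160,100,100)
    cv2.imwrite(f"pics/crop_{n}.png",cv2.resize(im[c[1]:c[1]+c[3],c[0]:c[0]+c[2]],None,fx=4,fy=4,interpolation=cv2.INTER_CUBIC))
E
```

```text
scene shell (array([302, 327,  23,  13, 186], dtype=int32), array([ 589.97435863, -239.22208404]), ((589.8639526367188, -239.19992065429688), (22.576656341552734, 60.24501037597656), 84.5389175415039), array([[ 558.8039 , -247.57027],
       [ 618.77545, -253.30376],
       [ 620.924  , -230.82957],
       [ 560.95245, -225.09608]], dtype=float32))
5426 62.03145757578591 ((629.48486328125, -240.3015899658203), (224.442138671875, 250.89537048339844), 81.86827850341797)
[[ 489.4249   -333.64984 ]
 [ 737.79767  -369.13882 ]
 [ 769.5448   -146.95334 ]
 [ 521.17206  -111.464355]]
front edge x=a*y+b [1.35152101e-01 5.37923593e+02] [[-330.  493.]
 [-298.  498.]
 [-266.  503.]
 [-234.  508.]
 [-202.  512.]
 [-170.  516.]]
ring 907 [ 565.30342832 -300.71244206  224.00605119] [ 684.04752379 -221.73917566  253.72681106]
hood 2652 ((613.9758911132812, 239.0797119140625), (213.1212921142578, 151.31993103027344), 86.44979095458984) [[531.86255 137.40866]
 [682.8921  128.03845]
 [696.08923 340.75076]
 [545.0597  350.12097]]
top shell (array([390, 218,   3,   4,   5], dtype=int32), array([ 595.65515
[... 245 characters left out ...]
 -233.27711]], dtype=float32))
2712 60.56205439221583 ((631.2593994140625, -242.74034118652344), (220.54812622070312, 252.6712646484375), 81.6444091796875)
[[ 490.24017 -333.48526]
 [ 740.22943 -370.2025 ]
 [ 772.2786  -151.99542]
 [ 522.28937 -115.27817]]
front edge x=a*y+b [1.51662482e-01 5.42942657e+02] [[-330.  494.]
 [-298.  496.]
 [-266.  503.]
 [-234.  507.]
 [-202.  512.]
 [-170.  516.]]
ring 423 [ 564.98303686 -291.7742841   221.40422654] [ 664.97613566 -181.73483983  254.19833753]
hood 2682 ((615.8986206054688, 237.58486938476562), (205.4805908203125, 150.95240783691406), 86.45880889892578) [[534.22064 139.7026 ]
 [684.8848  130.37888]
 [697.5766  335.46713]
 [546.9124  344.79086]]
```

```bash
python3 - <<'E'
from h import *
f=dict(np.load("/tmp/top0.npz"));P=cloud(f)
# bucket profile
for y in (210,240,270):
    m=(np.abs(P[...,1]-y)<4)&(P[...,0]>390)&(P[...,0]<720)
    q=P[m]; q=q[np.argsort(q[:,0])]; print(y,np.round(q[::3,[0,2]]).astype(int).tolist())
E
```

```text
210 [[391, 9], [394, 6], [398, 0], [401, 3], [407, 13], [412, -4], [417, 4], [421, -1], [426, 10], [428, 117], [429, 14], [432, -9], [434, 3], [436, 130], [437, 119], [439, 129], [440, 6], [443, 120], [447, 116], [451, 111], [455, 104], [459, 98], [465, 98], [468, 99], [473, 88], [477, 81], [480, 82], [484, 76], [489, 64], [492, 62], [499, 61], [504, 50], [511, 46], [515, 39], [520, 36], [524, 28], [528, 22], [532, 19], [537, 11], [540, 12], [540, 11], [543, 12], [545, 19], [546, 193], [549, 180], [550, 16], [551, 184], [553, 173], [556, 177], [557, 12], [559, 20], [560, 171], [561, 21], [563, 32], [565, 192], [567, 182], [570, 182], [573, 184], [576, 184], [577, 174], [581, 188], [586, 177], [589, 180], [593, 176], [595, 180], [599, 186], [604, 181], [609, 186], [615, 189], [615, 172], [619, 181], [622, 182], [626, 181], [628, 185], [631, 173], [635, 182], [637, 170], [640, 183], [645, 178], [647, 181], [652, 187], [654, 179], [659, 186], [664, 179], [669, 182], [673, 179], [676, 180], [682, 179], [685, 182], [688, 180]]
240 [[390, 6], [394, 1], [398, -4], [400, -1], [406, 7], [410,
[... 1361 characters left out ...]
9, 63], [516, 41], [520, 37], [525, 26], [531, 28], [536, 22], [541, 15], [543, 19], [544, 12], [547, 179], [548, 175], [550, 15], [552, 6], [554, 177], [554, 189], [557, 177], [558, 183], [560, 176], [562, 182], [563, 35], [565, 181], [567, 174], [568, 27], [569, 36], [572, 22], [573, 173], [578, 177], [580, 181], [584, 180], [586, 182], [590, 178], [596, 183], [599, 183], [602, 181], [605, 181], [608, 182], [611, 183], [615, 178], [618, 177], [620, 183], [624, 180], [628, 175], [631, 178], [634, 177], [636, 180], [640, 176], [642, 192], [648, 184], [650, 187], [655, 178], [657, 181], [662, 177], [664, 179], [670, 180], [673, 180], [677, 177], [682, 173], [686, 178], [689, 181], [692, 180]]
```

View pics/crop_scene.png

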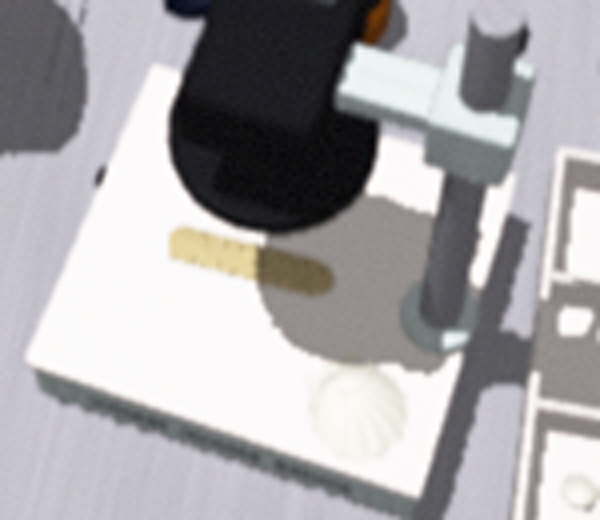

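```bash
python3 - <<'E'
from h import *
f=dict(np.load("/tmp/scene0.npz"))
c=f["color"].astype(int)[322:348,296:350]
d=c[...,0]-c[...,2]
for r in range(0,26): print(322+r,' '.join('%3d'%x for x in d[r,::1]))
E
```

```text
322   2   2   2   2   2   2   2   2   2   2   2   2   3   5   9   5   3   0  -2  -4  -2  -3  -1  -7  -3  -1  -5  -5  -5  -4  -5  -5  -3   1  -7  -3   0  -2   0  -5   1  -3  -2   0  -3   1  -7   0   2  -1   4   4   6   8
323   2   2   2   2   2   2   2   2   2   2   2   2   2   2   5   9   9   2  -1  -1  -3  -4  -5  -5   0  -5  -3  -3  -6  -7  -3  -4  -4  -6  -4  -6   3   1   2  -2   0   2  -1   0  -7   1   4  -1   1   4   5   5   8   7
324   2   2   2   2   2   2   2   1   2   2   2   2   1   3   2   2   6  10   8   7   3  -5  -3  -1  -4  -2  -4  -3  -2  -3  -6  -4  -2  -2  -3  -3  -4  -3  -2  -1  -3   0  -4  -1  -1   1   2   6   8   8   7   7   7   7
325   2   2   2   2   2   2   1   2   2   4   5   3   2   1   2   2   3   4   7   8   9   6   2  -2  -2  -3  -5  -2  -1  -1  -4  -2  -2  -4  -5  -2  -1  -3  -7   1   2  -1   1   2   2   3   6   4   7   8   7   8   9   7
326   2   2   2   2   2   2   2   5  10  22  22  12   9   4   1   1   2   2   2   4   7  10   7   3   3   0   0   1  -5  -1  -2  -6  -2  -1   0  -2  -1  -1  -1  -3   3   2   6   5   3   6   6   6   8   9   6   5   8   7

[... 3919 characters left out ...]
  16  10   9   8   9   7   8   6   7   7
345   2   1   1   2   2   2   2   2   2   2   2   2   2   2   2   2   2   2   2   2   2   2   2   2   2   2   1   2   4  10   7   5  10   9   6   7   5   9   8   8   9   6   7   8   9   6   5   7   7   7   7   8   6   6
346   2   2   2   1   2   2   2   2   2   2   2   2   2   2   2   2   2   2   2   2   2   2   2   2   2   2   2   3   3   5   8   8   6   7   8   6   9   8   6   8   7   8   7   7   6   8   7   6   8   7   8   8   6   9
347   1   1   2   2   2   2   2   2   2   2   2   2   2   2   2   2   2   2   2   2   2   2   2   2   2   2   2   2   2   4  10   7   9   7   6   5   6   9   7   7   7   7   7   9  10   7   8   7   6   7   9   7   6   6
```

```bash
python3 - <<'E'
import re
s=open('h.py').read()
s=s.replace("m=((c[...,0]-c[...,2])>40)&(c[...,0]>110)","m=((c[...,0]-c[...,2])>0.15*c[...,0])&(c[...,0]>90)")
open('h.py','w').write(s)
from h import *
f=dict(np.load("/tmp/scene0.npz"))
s,mean,r,b=shell(f);print(s,mean,r,b)
a=np.deg2rad(-8.25);R=np.array([[np.cos(a),-np.sin(a)],[np.sin(a),np.cos(a)]])
print("in stand",(b-[630,-241.5])@R, (mean-[630,-241.5])@R)
E
```

```text
[302 327  42  17 361] [ 613.37496819 -241.20629898] ((612.8516845703125, -241.2681884765625), (24.88871955871582, 107.97895812988281), 86.01314544677734) [[ 558.1276  -249.92868]
 [ 665.8453  -257.4362 ]
 [ 667.57574 -232.6077 ]
 [ 559.8581  -225.10019]]
in stand [[-69.91914262 -18.65461087]
 [ 37.76105235 -10.62773768]
 [ 35.91090784  14.19212258]
 [-71.76928713   6.16524938]] [-16.49512971  -2.09490779]
```

```bash
cat >> h.py <<'E'
SO=np.array([630,-241.5]);_a=np.deg2rad(-8.25);SR=np.array([[np.cos(_a),-np.sin(_a)],[np.sin(_a),np.cos(_a)]])
def s2w(x,y): return SO+SR@np.array([x,y])
def w2s(p): return SR.T@(np.array(p)[:2]-SO)
def go(tgt,yaw=None):
    "tgt world mm xyz, yaw deg of tool y in world; prints tool shift (m) and turn"
    from bench import arm
    s=arm.state();R=np.array(s["eef_rot"]);d=R.T@(np.array(tgt)-s["eef_pos"])/1000
    cy=np.degrees(np.arctan2(R[1,1],R[0,1]))
    print("t",round(s["time_s"],2),"pos",np.round(s["eef_pos"],1),"yaw",round(cy,2),"stand",np.round(w2s(s["eef_pos"]),1),"F",np.round(s["force"],1),"w",round(s["gripper_width"],1),"j",np.round(s["joints"],0))
    print("shift",np.round(d,4),"turn",None if yaw is None else round(-np.deg2rad((yaw-cy+180)%360-180),4))
E
python3 -c "
from h import *
go([*s2w(-180,-6),245],-8.25)"
```

```text
t 1.8 pos [ 146.  -582.   245.3] yaw -75.92 stand [-430.1 -406.4] F [0.2 0.6 0.1] w 85.4 j [-76.  18.  -3.  69.   0.  90.]
shift [ 3.000e-04 -2.754e-01 -3.835e-01] turn -1.181
```

```bash
python3 -m pendant '[[[0,0,-0.0344,-0.0479,-0.148],[0,0,-0.0689,-0.0959,-0.295],[0,0,-0.1033,-0.1438,-0.443],[0,0,-0.1377,-0.1918,-0.59],[0,0,-0.1721,-0.2397,-0.738],[0,0,-0.2066,-0.2876,-0.886],[0,0,-0.241,-0.3356,-1.033],[0,0,-0.2754,-0.3835,-1.181]]]'; python3 -c "
from h import *
go([*s2w(-175,-6),90],-8.25)"
```

```text
time_s: 2.8
eef_pos: [452.1, -220.0, 245.6]
eef_rot: [[0.001, 0.99, -0.139], [-0.0, -0.139, -0.99], [-1.0, 0.001, 0.0]]
force: [0.9, -0.9, -0.6]
gripper_width: 85.2
t 2.8 pos [ 452.1 -220.   245.6] yaw -7.97 stand [-179.2   -4.2] F [ 0.9 -0.9 -0.6] w 85.2 j [-26.   7. -16.  67.  -0.  72.]
shift [0.1556 0.004  0.0018] turn 0.0049
```

```bash
python3 -m pendant '[[[0,0.05,0.001,0.001,0],[0,0.1,0.002,0.002,0],[0,0.15,0.002,0.002,0],[0,0.15,0.002,0.002,0]]]'; python3 - <<'E'
from h import *
from bench import arm
f=arm.grab_frame("scene");np.savez("/tmp/s1.npz",**f)
im=f["color"][:,:,::-1];cv2.imwrite("pics/s1.png",cv2.resize(im[210:400,200:420],None,fx=3.5,fy=3,interpolation=cv2.INTER_CUBIC))
go([*s2w(-118,-6),75],-8.25)
P=cloud(f); st=np.array(arm.state()["eef_pos"])
m=(np.abs(P[...,0]-st[0])<90)&(np.abs(P[...,1]-st[1])<90)&(P[...,2]>66)
Q=P[m];S=(Q[:,:2]-SO)@SR
ok=S[:,0]<-68
for z in range(70,420,15):
    k=ok&(np.abs(Q[:,2]-z)<7.5)
    if k.sum()>2: print(z,k.sum(),np.round([S[k,0].min()-w2s(st)[0],S[k,0].max()-w2s(st)[0],S[k,1].min(),S[k,1].max()]))
E
```

```text
time_s: 3.3
eef_pos: [449.5, -222.1, 92.3]
eef_rot: [[-0.007, 0.99, -0.143], [0.003, -0.143, -0.99], [-1.0, -0.007, -0.002]]
force: [0.1, -0.2, -0.1]
gripper_width: 85.4
t 3.35 pos [ 451.5 -223.2   94.7] yaw -8.25 stand [-179.3   -7.5] F [ 0.7 -0.2  1.1] w 85.5 j [-26.  14. -28.  47.   0.  72.]
shift [ 0.0195  0.0614 -0.0015] turn 0.0
70 46 [ 56.  96. -79.  89.]
100 28 [-50.  53. -16.   5.]
115 36 [-58.  55. -17.   1.]
130 24 [-63.  56. -18.  -9.]
145 135 [-76.  73. -19.   8.]
160 132 [-72.  71. -23.   9.]
175 97 [-71.  71. -26.   6.]
190 198 [-69.  68. -26.   8.]
205 66 [-67.  65. -42.   6.]
220 99 [-30.  36. -45.  -0.]
235 105 [-32.  37. -43.  11.]
250 199 [-33.  37. -44.  16.]
265 45 [-19.  35. -41.  -1.]
280 106 [-26.  36. -43.   7.]
295 109 [-27.  38. -44.   8.]
310 149 [-29.  37. -44.  16.]
325 129 [-28.  36. -42.   6.]
340 153 [-41.  36. -42.   9.]
355 83 [-37.  36. -43.  -6.]
370 112 [-32.  44. -46. -11.]
385 64 [-37.  51. -54.  18.]
400 164 [-49.  53. -60.  19.]
415 270 [-53.  55. -61.  21.]
```

View pics/s1.png

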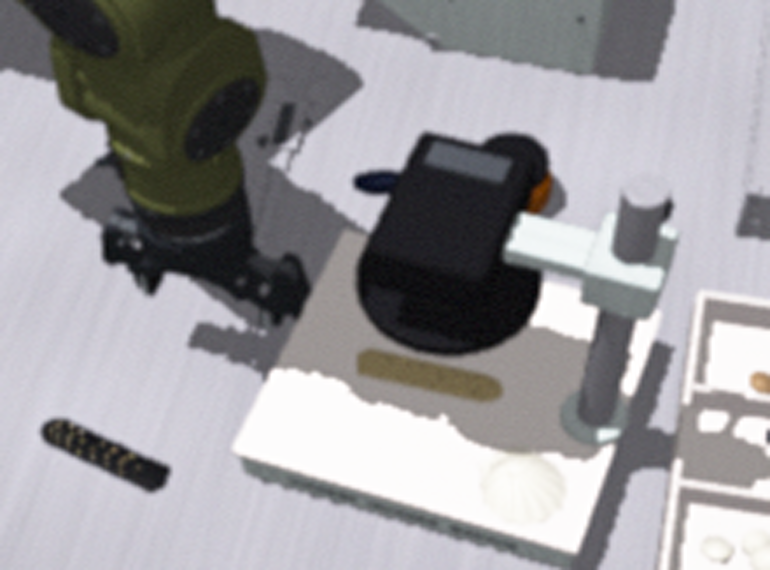

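```bash
python3 -m pendant '[[[0,0.015,0.03,-0.0015,0],[0,0.02,0.0675,-0.0015,0],[0,0.025,0.0675,-0.0015,0],[0,0.0265,0.0675,-0.0015,0]]]'; python3 -c "
from h import *
go([*s2w(-112,-6),63],-8.25)"
```

```text
time_s: 3.85
eef_pos: [520.1, -232.3, 70.3]
eef_rot: [[0.001, 0.99, -0.144], [-0.001, -0.144, -0.99], [-1.0, 0.001, 0.0]]
force: [-0.5, 0.3, 0.8]
gripper_width: 85.7
t 3.85 pos [ 520.1 -232.3   70.3] yaw -8.25 stand [-110.1   -6.7] F [-0.5  0.3  0.8] w 85.7 j [-24.  22. -21.  47.  -0.  74.]
shift [ 0.0073 -0.0019 -0.0007] turn -0.0001
```

Settle and step down to contact.

```bash
python3 -m pendant '[[[0,0.003,-0.001,0,0],[0,0.005,-0.001,0,0],[0,0.005,-0.001,0,0]]]'; python3 -m pendant '[[[0,0.001,0,0,0],[0,0.001,0,0,0]]]';python3 -m pendant '[[[0,0.001,0,0,0],[0,0.001,0,0,0]]]'
```

```text
time_s: 4.22
eef_pos: [518.2, -231.8, 63.9]
eef_rot: [[-0.0, 0.99, -0.144], [0.0, -0.144, -0.99], [-1.0, -0.0, -0.0]]
force: [0.2, 0.5, -0.6]
gripper_width: 85.6
time_s: 4.47
eef_pos: [519.0, -232.1, 63.3]
eef_rot: [[0.001, 0.99, -0.144], [-0.0, -0.144, -0.99], [-1.0, 0.001, 0.0]]
force: [-1.3, 0.2, 4.8]
gripper_width: 85.3
time_s: 4.72
eef_pos: [519.6, -232.4, 63.2]
eef_rot: [[0.002, 0.99, -0.144], [-0.001, -0.144, -0.99], [-1.0, 0.002, 0.001]]
force: [-2.3, 0.7, 10.2]
gripper_width: 85.5
```

```bash
python3 -m pendant '[[[0,0,-0.004,0,0],[0,0,-0.010,0,0],[0,0,-0.017,0,0],[0,0,-0.024,0,0]]]';python3 -m pendant '[[[0,0,-0.007,0,0],[0,0,-0.014,0,0],[0,0,-0.02,0,0],[0,0,-0.022,0,0],[0,0,-0.022,0,0]]]'; python3 - <<'E'
from h import *
from bench import arm
f=arm.grab_frame("scene");np.savez("/tmp/s2.npz",**f)
im=f["color"][:,:,::-1];cv2.imwrite("pics/s2.png",cv2.resize(im[210:400,200:420],None,fx=3.5,fy=3,interpolation=cv2.INTER_CUBIC))
go([*s2w(-112,-6),75],-8.25)
r=shell(f);print(r);print((r[3]-SO)@SR)
E
```

```text
time_s: 5.22
eef_pos: [496.9, -229.1, 63.1]
eef_rot: [[0.004, 0.99, -0.143], [-0.001, -0.143, -0.99], [-1.0, 0.004, 0.001]]
force: [1.5, 0.3, 6.2]
gripper_width: 85.7
time_s: 5.85
eef_pos: [474.8, -225.9, 63.1]
eef_rot: [[0.003, 0.99, -0.143], [-0.001, -0.143, -0.99], [-1.0, 0.004, 0.001]]
force: [-0.4, -0.2, 7.7]
gripper_width: 85.6
t 5.9 pos [ 474.8 -225.9   63.2] yaw -8.25 stand [-155.8   -6.9] F [ 0.1 -0.2  8.5] w 85.3 j [-25.  18. -28.  44.   0.  73.]
shift [-0.0117  0.0438 -0.0008] turn 0.0
(array([286, 323,  41,  16, 335], dtype=int32), array([ 573.62763401, -235.98942098]), ((570.6519775390625, -235.21629333496094), (25.768239974975586, 102.85089111328125), 85.81916809082031), array([[ 518.4241 , -244.31699],
       [ 621.0012 , -251.81528],
       [ 622.8799 , -226.1156 ],
       [ 520.30273, -218.61731]], dtype=float32))
[[-110.0170549   -18.79815661]
 [  -7.42548825  -11.49978672]
 [  -9.25398166   14.20350793]
 [-111.8455483     6.90513805]]
```

View pics/s2.png

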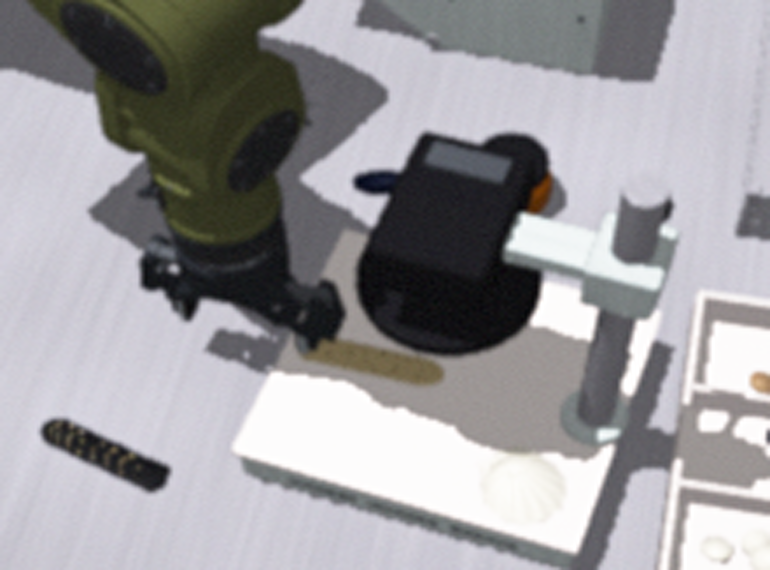

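The shell followed by 45 mm and its mid is now at stand x ≈ -62. I'll lift, reach in again over the middle, and do a second stroke.

```bash
python3 -m pendant '[[[0,-0.014,0,0,0],[0,-0.014,0.02,-0.003,0],[0,-0.012,0.044,-0.005,0],[0,-0.008,0.044,-0.005,0],[0,-0.003,0.044,-0.005,0],[0,-0.002,0.044,-0.005,0]]]';python3 -m pendant '[[[0,0.001,0,0,0],[0,0.002,0,0,0]]]'; python3 -c "
from h import *
go([*s2w(-112,-2),63],-8.25)"
```

```text
time_s: 6.65
eef_pos: [516.3, -226.3, 63.4]
eef_rot: [[-0.001, 0.99, -0.144], [0.001, -0.144, -0.99], [-1.0, -0.001, -0.0]]
force: [-0.9, 1.3, 3.2]
gripper_width: 85.5
time_s: 6.9
eef_pos: [517.8, -226.9, 63.2]
eef_rot: [[0.002, 0.99, -0.144], [-0.001, -0.144, -0.99], [-1.0, 0.002, 0.0]]
force: [-3.4, 1.8, 12.8]
gripper_width: 85.3
t 6.9 pos [ 517.8 -226.9   63.2] yaw -8.27 stand [-113.2   -1.7] F [-3.4  1.8 12.8] w 85.3 j [-24.  22. -22.  46.   0.  75.]
shift [0.0002 0.0012 0.0003] turn -0.0003
```

```bash
python3 -m pendant '[[[0,0,-0.004,0,0],[0,0,-0.010,0,0],[0,0,-0.017,0,0],[0,0,-0.024,0,0]]]';python3 -m pendant '[[[0,0,-0.007,0,0],[0,0,-0.014,0,0],[0,0,-0.02,0,0],[0,0,-0.022,0,0],[0,0,-0.022,0,0]]]'; python3 - <<'E'
from h import *
from bench import arm
f=arm.grab_frame("scene");np.savez("/tmp/s3.npz",**f)
im=f["color"][:,:,::-1];cv2.imwrite("pics/s3.png",cv2.resize(im[210:400,200:420],None,fx=3.5,fy=3,interpolation=cv2.INTER_CUBIC))
go([*s2w(-112,-6),75],-8.25)
r=shell(f);print(r);print((r[3]-SO)@SR)
E
```

```text
time_s: 7.4
eef_pos: [494.9, -223.8, 63.2]
eef_rot: [[0.004, 0.99, -0.144], [-0.001, -0.144, -0.99], [-1.0, 0.004, 0.001]]
force: [1.3, -0.3, 5.9]
gripper_width: 85.1
time_s: 8.02
eef_pos: [472.9, -220.6, 63.2]
eef_rot: [[0.003, 0.99, -0.144], [-0.001, -0.144, -0.99], [-1.0, 0.003, 0.001]]
force: [-0.8, 0.8, 9.0]
gripper_width: 85.2
t 8.07 pos [ 472.9 -220.6   63.2] yaw -8.27 stand [-158.5   -1.9] F [-0.5 -0.5  7.9] w 85.3 j [-25.  18. -28.  43.   0.  73.]
shift [-0.0117  0.0465  0.0041] turn -0.0003
(array([270, 316,  40,  18, 316], dtype=int32), array([ 526.31165319, -229.99349089]), ((525.2997436523438, -228.67027282714844), (26.347753524780273, 105.84889221191406), 85.02827453613281), array([[ 471.43274, -237.20793],
       [ 576.88336, -246.38124],
       [ 579.16675, -220.13261],
       [ 473.71613, -210.9593 ]], dtype=float32))
[[-157.54218966  -18.50558048]
 [ -51.86653259  -12.45257246]
 [ -53.37326051   13.85206645]
 [-159.04891758    7.79905842]]
```

View pics/s3.png

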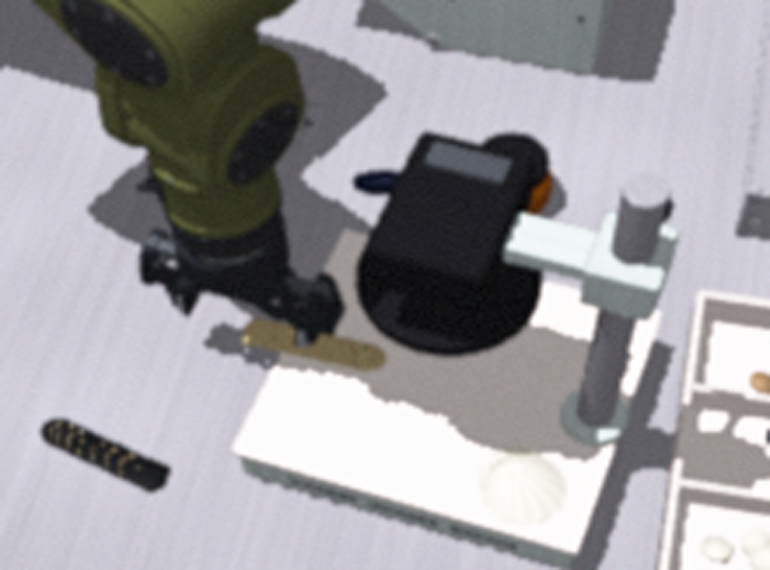

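Step 1 geometry is met: the shell lies flat with about 35 mm overhanging. I'll lift off and turn the jaws across the shell.

```bash
python3 -m pendant '[[[0,-0.02,0,0,0],[0,-0.045,0.002,0.001,-0.18],[0,-0.045,0.004,0.001,-0.36],[0,-0.045,0.006,0.002,-0.54],[0,-0.045,0.008,0.003,-0.72],[0,-0.045,0.01,0.003,-0.9],[0,-0.045,0.0125,0.003,-1.08],[0,-0.045,0.0125,0.003,-1.26]]]';python3 -m pendant '[[[0,0,0,0,-0.18],[0,0,0,0,-0.374],[0,0,0,0,-0.374]]]'; python3 - <<'E'
from h import *
from bench import arm
f=arm.grab_frame("scene");np.savez("/tmp/s4.npz",**f)
im=f["color"][:,:,::-1];cv2.imwrite("pics/s4.png",cv2.resize(im[210:400,200:420],None,fx=3.5,fy=3,interpolation=cv2.INTER_CUBIC))
r=shell(f);print(r);print((r[3]-SO)@SR)
go([*s2w(-146,-4.6),56],85.4)
f=arm.grab_frame("top");print(shell(f)); np.savez("/tmp/t4.npz",**f)
E
```

```text
time_s: 9.07
eef_pos: [483.3, -224.7, 106.6]
eef_rot: [[-0.001, 0.434, 0.901], [0.0, 0.901, -0.434], [-1.0, -0.0, -0.001]]
force: [-0.1, 0.6, 0.5]
gripper_width: 85.6
time_s: 9.45
eef_pos: [483.2, -224.7, 106.7]
eef_rot: [[-0.001, 0.083, 0.997], [0.0, 0.997, -0.083], [-1.0, 0.0, -0.001]]
force: [-0.0, 0.2, 0.2]
gripper_width: 85.3
(array([271, 315,  39,  19, 360], dtype=int32), array([ 525.10569027, -228.50159061]), ((525.0665283203125, -228.71453857421875), (25.850276947021484, 106.41354370117188), 84.01228332519531), array([[ 470.80173, -236.01889],
       [ 576.63477, -247.11945],
       [ 579.3313 , -221.41019],
       [ 473.4983 , -210.30963]], dtype=float32))
[[-158.33729015  -17.41938983]
 [ -52.0066292   -13.21880973]
 [ -53.02709036   12.61132674]
 [-159.35772111    8.41075102]]
t 9.5 pos [ 483.3 -224.7  106.7] yaw 85.19 stand [-147.5   -4.4] F [ 0.  -0.2  0.1] w 85.6 j [-25.  16. -24.  50.  -0. -20.]
shift [ 0.0507 -0.0003  0.0016] turn -0.0036
None
```

View pics/s4.png

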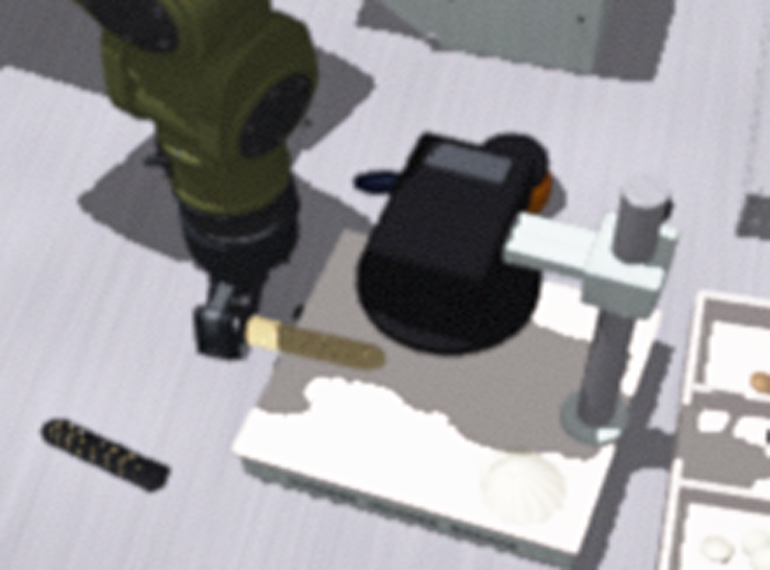

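```bash
python3 -m pendant '[[[0,0.025,0,0.001,0.02],[0,0.045,0,0.001,0.02],[0,0.0515,0,0.001,0.02],[0.3,0.0515,0,0.001,0.02],[0.5,0.0515,0,0.001,0.02],[0.7,0.0515,0,0.001,0.02],[1,0.0515,0,0.001,0.02],[1,0.0515,0,0.001,0.02]]]';python3 -m pendant '[[[1,0,0,0,0],[1,0,0,0,0],[1,0,0,0,0]]]'; python3 - <<'E'
from h import *
from bench import arm
f=arm.grab_frame("scene");np.savez("/tmp/s5.npz",**f)
im=f["color"][:,:,::-1];cv2.imwrite("pics/s5.png",cv2.resize(im[210:400,200:420],None,fx=3.5,fy=3,interpolation=cv2.INTER_CUBIC))
r=shell(f);print(r);print((r[3]-SO)@SR)
go([*s2w(-146,-4.6),56],84)
E
```

```text
time_s: 10.55
eef_pos: [485.3, -225.1, 55.9]
eef_rot: [[0.001, 0.101, 0.995], [-0.001, 0.995, -0.101], [-1.0, -0.0, 0.001]]
force: [-0.3, 0.3, 3.6]
gripper_width: 22.9
time_s: 10.92
eef_pos: [485.3, -225.1, 55.6]
eef_rot: [[0.001, 0.101, 0.995], [-0.0, 0.995, -0.101], [-1.0, -0.0, 0.001]]
force: [1.9, -0.5, 6.0]
gripper_width: 22.7
(array([278, 317,  32,  16, 287], dtype=int32), array([ 534.71703466, -228.61082932]), ((534.7725219726562, -228.5815887451172), (25.330904006958008, 85.46552276611328), 83.75313568115234), array([[ 490.9153 , -236.52197],
       [ 575.87335, -245.82169],
       [ 578.62976, -220.6412 ],
       [ 493.6717 , -211.34149]], dtype=float32))
[[-138.35966286  -15.03111465]
 [ -52.94638218  -12.04373697]
 [ -53.83171173   13.27168524]
 [-139.24502261   10.28430318]]
t 10.97 pos [ 485.3 -225.    55.6] yaw 84.23 stand [-145.6   -4.5] F [0.5 0.1 5.3] w 22.6 j [-25.  20. -27.  43.   0. -19.]
shift [-0.0004 -0.0001 -0.0004] turn 0.0039
```

View pics/s5.png

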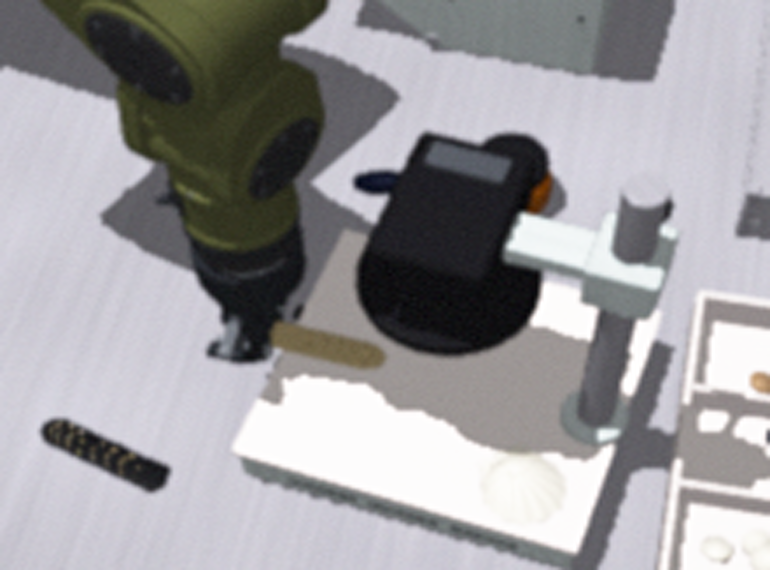

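Gripped, with the opening at 22.7 mm. Lifting gently.

```bash
python3 -m pendant '[[[1,-0.008,0,0,0],[1,-0.02,0,0,0],[1,-0.035,0,-0.003,0],[1,-0.05,0,-0.008,0],[1,-0.065,0,-0.012,0],[1,-0.075,0,-0.015,0],[1,-0.075,0,-0.015,0],[1,-0.075,0,-0.015,0]]]'; python3 - <<'E'
from h import *
from bench import arm
f=arm.grab_frame("scene");np.savez("/tmp/s6.npz",**f)
im=f["color"][:,:,::-1];cv2.imwrite("pics/s6.png",cv2.resize(im[210:400,200:420],None,fx=3.5,fy=3,interpolation=cv2.INTER_CUBIC))
go([480,270,230],176.5)
E
```

```text
time_s: 11.98
eef_pos: [469.7, -223.3, 130.0]
eef_rot: [[-0.0, 0.101, 0.995], [0.0, 0.995, -0.101], [-1.0, 0.0, -0.0]]
force: [0.0, -0.6, -0.8]
gripper_width: 22.8
t 12.03 pos [ 469.6 -223.2  129.8] yaw 84.23 stand [-161.4   -4.9] F [-1.6 -0.3 -0.1] w 23.0 j [-25.  14. -24.  52.   0. -20.]
shift [-0.1001  0.4918 -0.0394] turn -1.6105
```

View pics/s6.png

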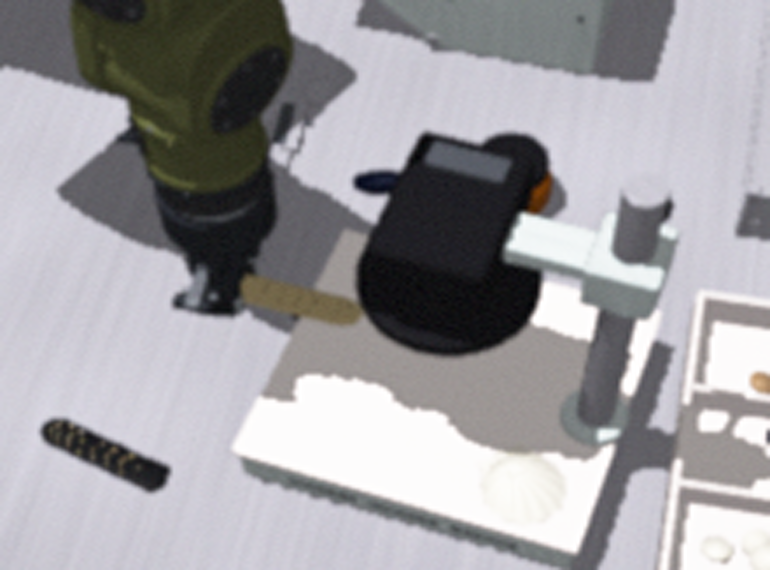

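Step 2 looks met: the shell is held level at about 135 mm. I'll back out past the ring and carry it over to the bin.

```bash
python3 -m pendant '[[[1,-0.02,0,-0.02,0],[1,-0.045,0.01,-0.045,0],[1,-0.07,0.045,-0.06,0],[1,-0.07,0.09,-0.06,-0.18],[1,-0.07,0.14,-0.06,-0.36],[1,-0.07,0.19,-0.055,-0.54],[1,-0.07,0.24,-0.05,-0.72],[1,-0.07,0.29,-0.045,-0.9]]]'; python3 -c "
from h import *
go([481,208,200],176.46)"
```

```text
time_s: 13.02
eef_pos: [454.3, 71.4, 199.8]
eef_rot: [[-0.001, -0.721, 0.693], [-0.0, 0.693, 0.721], [-1.0, 0.0, -0.0]]
force: [1.0, -0.7, 0.2]
gripper_width: 22.7
t 13.03 pos [454.3  71.4 199.8] yaw 136.14 stand [-218.8  284.4] F [ 1.  -0.7  0.2] w 22.7 j [  9.   4. -25.  60.  -0. -37.]
shift [-0.0002  0.0754  0.117 ] turn -0.7038
```

```bash
python3 -m pendant '[[[1,-0.015,0.015,0.022,-0.17],[1,-0.015,0.03,0.045,-0.34],[1,-0.015,0.045,0.07,-0.51],[1,-0.015,0.06,0.095,-0.68],[1,-0.015,0.0754,0.117,-0.704],[1,-0.01,0.0754,0.117,-0.704]]]'; python3 - <<'E'
from h import *
from bench import arm
for n in("scene","top"):
    f=arm.grab_frame(n);np.savez(f"/tmp/{n}7.npz",**f)
    im=f["color"][:,:,::-1]
    c=(230,80,200,170) if n=="scene" else (170,150,160,170)
    cv2.imwrite(f"pics/{n}7.png",cv2.resize(im[c[1]:c[1]+c[3],c[0]:c[0]+c[2]],None,fx=3.5,fy=3.5,interpolation=cv2.INTER_CUBIC))
go([481,208,116],176.46)
E
```

```text
time_s: 13.78
eef_pos: [482.1, 207.6, 209.6]
eef_rot: [[-0.0, -0.998, 0.065], [0.0, 0.065, 0.998], [-1.0, 0.0, -0.0]]
force: [0.4, -0.3, -0.2]
gripper_width: 22.7
t 13.88 pos [481.  205.6 209. ] yaw 176.14 stand [-211.7  421.1] F [ 0.6 -0.6  0.5] w 22.6 j [ 23.  11. -17.  63.  -0. -63.]
shift [ 0.093  -0.0001  0.0025] turn -0.0056
```

View pics/scene7.png

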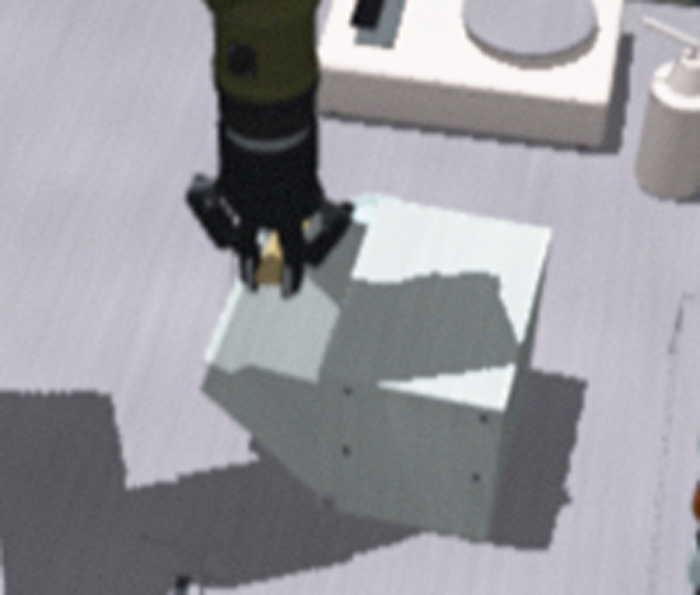

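View pics/top7.png

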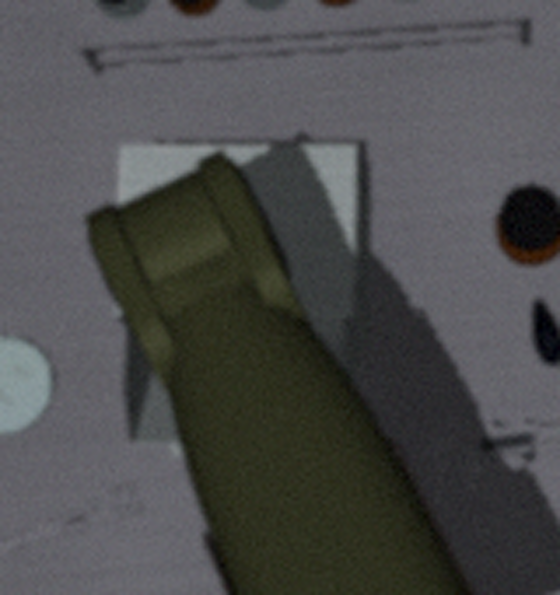

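```bash
python3 - <<'E'
from h import *
f=dict(np.load("/tmp/scene7.npz"));P=cloud(f);t=np.array([481,206,209])
m=(np.abs(P[...,0]-t[0])<110)&(P[...,1]>130)&(P[...,1]<300)&(P[...,2]>190)&(P[...,2]<420);Q=P[m]-t
for z in range(-20,200,12):
    k=np.abs(Q[:,2]-z)<6
    if k.sum()>2: print(z,k.sum(),np.round(np.percentile(Q[k,0],[1,99])),np.round(np.percentile(Q[k,1],[1,99])))
E
```

```text
-8 11 [-21.  25.] [-8. 10.]
4 74 [-22.  25.] [-11.  62.]
16 75 [-24.  27.] [-11.  40.]
28 35 [-30.  31.] [-11.  14.]
40 103 [-44.  44.] [-14.  17.]
52 84 [-50.  50.] [-16.  17.]
64 100 [-55.  55.] [-16.  14.]
76 111 [-60.  66.] [-16.   7.]
88 201 [-62.  66.] [-18.  17.]
100 87 [-42.  52.] [-18.   7.]
112 21 [-36.  40.] [-26.   3.]
124 83 [-31.  39.] [-36.  -0.]
136 98 [-33.  39.] [-37.   0.]
148 107 [-32.  38.] [-35.   1.]
160 164 [-33.  39.] [-35.  12.]
172 66 [-27.  37.] [-32.   0.]
184 97 [-30.  37.] [-35.   6.]
196 94 [-33.  38.] [-36.  -3.]
```

```bash
python3 -m pendant '[[[1,0.02,0.009,0.0025,0],[1,0.04,0.009,0.0025,0],[1,0.06,0.009,0.0025,0],[1,0.078,0.009,0.0025,0],[1,0.085,0.009,0.0025,0],[1,0.085,0.009,0.0025,0]]]'; python3 - <<'E'
from h import *
from bench import arm
f=arm.grab_frame("scene")
im=f["color"][:,:,::-1];c=(230,80,200,170)
cv2.imwrite(f"pics/scene8.png",cv2.resize(im[c[1]:c[1]+c[3],c[0]:c[0]+c[2]],None,fx=3.5,fy=3.5,interpolation=cv2.INTER_CUBIC))
go([472,208.8,124],176.46)
E
```

```text
time_s: 14.62
eef_pos: [472.7, 208.5, 125.1]
eef_rot: [[-0.001, -0.998, 0.068], [-0.001, 0.068, 0.998], [-1.0, 0.001, -0.001]]
force: [0.3, 0.0, 0.4]
gripper_width: 22.5
t 14.68 pos [473.1 208.9 125.6] yaw 176.09 stand [-219.9  423.2] F [ 0.3  0.2 -0.4] w 23.0 j [ 24.  14. -25.  52.  -0. -62.]
shift [ 0.0016  0.0011 -0.0001] turn -0.0065
```

View pics/scene8.png

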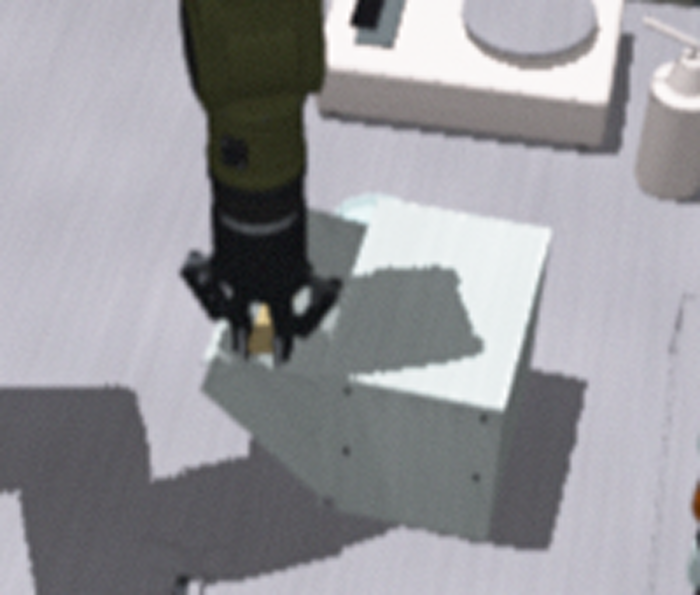

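```bash
python3 -m pendant '[[[0.65,0,0,0,0],[0.55,0,0,0,0],[0.55,0,0,0,0],[0.55,0,0,0,0],[0.55,-0.03,0,0,0],[0.55,-0.06,0,0,0],[0.55,-0.1,0.02,0,0],[0.55,-0.1,0.04,0,0]]]';python3 -m pendant '[[[0.55,0,0.05,0,0],[0.55,0,0.09,0,0],[0.55,0,0.09,0,0]]]'; python3 - <<'E'
from h import *
from bench import arm
for n in("scene","top"):
    f=arm.grab_frame(n);np.savez(f"/tmp/{n}9.npz",**f)
    im=f["color"][:,:,::-1]
    c=(230,80,200,170) if n=="scene" else (170,150,160,170)
    cv2.imwrite(f"pics/{n}9.png",cv2.resize(im[c[1]:c[1]+c[3],c[0]:c[0]+c[2]],None,fx=3.5,fy=3.5,interpolation=cv2.INTER_CUBIC))
print([ (x["centre"],x["conf"]) for x in arm.tip_of("scene","bucket_lip")+arm.tip_of("top","bucket_lip")+arm.tip_of("top","razor_mid")])
go([400,246,100],176.46)
E
```

```text
time_s: 15.68
eef_pos: [434.6, 212.9, 228.3]
eef_rot: [[0.005, -0.998, 0.068], [0.003, 0.068, 0.998], [-1.0, -0.005, 0.003]]
force: [1.2, -0.1, 0.3]
gripper_width: 38.2
time_s: 16.05
eef_pos: [340.5, 217.5, 224.5]
eef_rot: [[-0.002, -0.998, 0.065], [-0.001, 0.065, 0.998], [-1.0, 0.001, -0.001]]
force: [0.2, -0.7, 1.0]
gripper_width: 38.5
[([424.4, 248.9, 107.8], 0.93), ([428.9, 250.2, 114.2], 0.88), ([645.9, -477.2, -1.0], 0.65), ([540.5, 239.5, 15.9], 0.57), ([385.6, -327.7, -0.3], 0.49)]
t 16.3 pos [344.1 218.1 225.1] yaw 176.09 stand [-348.9  413.8] F [-0.2 -0.7 -0.1] w 38.5 j [ 32.  -2. -29.  63.  -0. -54.]
shift [ 0.1251 -0.0538  0.0317] turn -0.0064
```

View pics/scene9.png

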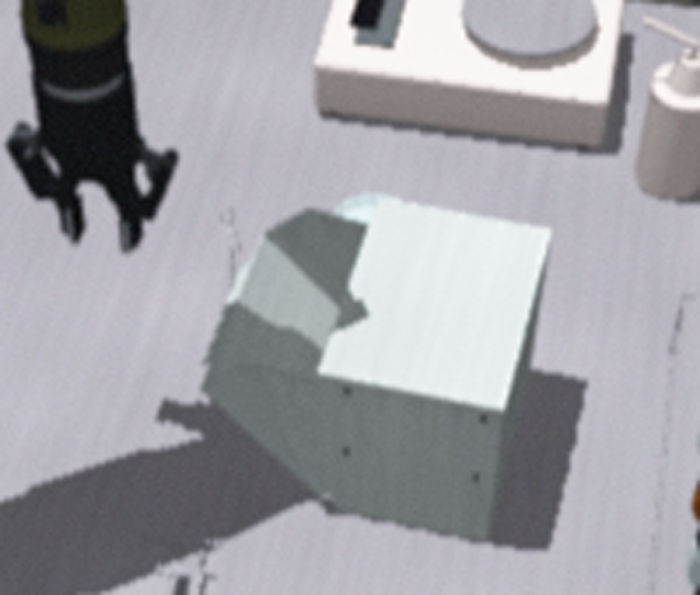

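View pics/top9.png

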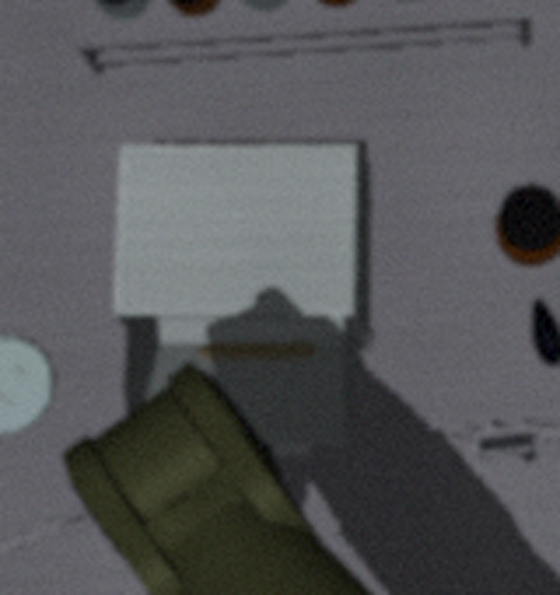

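The shell shows as a brown strip at (258,350) in the top crop, lying on the bucket floor at about (540,240,16), and the bucket is still open. Next I'll shut the fingers, turn them narrow side on, and move down in front of the lip.

```bash
python3 -m pendant '[[[1,0,-0.01,0.01,0.18],[1,0,-0.02,0.02,0.36],[1,0,-0.03,0.03,0.54],[1,0,-0.045,0.037,0.72],[1,0.02,-0.0456,0.037,0.9],[1,0.05,-0.0456,0.037,1.08],[1,0.08,-0.0456,0.037,1.26],[1,0.1,-0.0456,0.037,1.44]]]'; python3 -m pendant '[[[1,0.01,0,0,0.125],[1,0.016,0,0,0.125],[1,0.016,0,0,0.125]]]'; python3 -c "
from h import *
go([392.4,251.8,108],86.46)"
```

```text
time_s: 17.3
eef_pos: [391.5, 251.3, 123.5]
eef_rot: [[-0.002, -0.056, 0.998], [-0.001, 0.998, 0.056], [-1.0, -0.001, -0.002]]
force: [-0.5, -0.3, -0.3]
gripper_width: -0.2
time_s: 17.68
eef_pos: [391.5, 251.7, 108.9]
eef_rot: [[-0.001, 0.06, 0.998], [-0.0, 0.998, -0.06], [-1.0, -0.0, -0.001]]
force: [0.3, -0.2, -0.0]
gripper_width: 0.1
t 17.68 pos [391.5 251.7 108.9] yaw 86.55 stand [-306.7  453.8] F [ 0.3 -0.2 -0. ] w 0.1 j [ 33.  10. -32.  48.  -0.  36.]
shift [0.0009 0.0002 0.0008] turn 0.0015
```

```bash
python3 -m pendant '[[[1,0,0,0.015,0],[1,-0.002,0,0.025,0],[1,-0.012,0,0.036,0],[1,-0.02,0,0.047,0],[1,-0.03,0,0.058,0],[1,-0.037,0,0.07,0],[1,-0.044,0,0.082,0],[1,-0.049,0,0.094,0]]]'; python3 -m pendant '[[[1,-0.004,0,0.008,0],[1,-0.007,0,0.017,0],[1,-0.008,0,0.024,0]]]'; python3 -c "
from h import *
go([392.4,251.8,108],86.46)"
```

```text
time_s: 18.68
eef_pos: [486.3, 245.9, 158.7]
eef_rot: [[0.001, 0.062, 0.998], [-0.0, 0.998, -0.062], [-1.0, -0.0, 0.001]]
force: [-0.9, 0.2, 0.1]
gripper_width: -0.4
time_s: 19.05
eef_pos: [509.8, 244.5, 166.5]
eef_rot: [[0.0, 0.062, 0.998], [0.0, 0.998, -0.062], [-1.0, 0.0, 0.0]]
force: [-1.7, 0.2, -0.3]
gripper_width: -0.3
t 19.05 pos [509.8 244.5 166.5] yaw 86.46 stand [-188.7  463.8] F [-1.7  0.2 -0.3] w -0.3 j [ 26.  17. -15.  58.  -0.  29.]
shift [ 0.0584 -0.     -0.1176] turn -0.0001
```

```bash
python3 -m pendant '[[[1,0,0,0.004,0],[1,0,0,0.008,0],[1,0,0,0.008,0]]]'; python3 - <<'E'
from h import *
from bench import arm
f=arm.grab_frame("scene");im=f["color"][:,:,::-1];c=(230,80,200,170)
cv2.imwrite(f"pics/scene10.png",cv2.resize(im[c[1]:c[1]+c[3],c[0]:c[0]+c[2]],None,fx=3.5,fy=3.5,interpolation=cv2.INTER_CUBIC))
E
```

```text
time_s: 19.42
eef_pos: [515.5, 244.2, 166.1]
eef_rot: [[-0.003, 0.061, 0.998], [0.0, 0.998, -0.061], [-1.0, 0.0, -0.003]]
force: [-5.9, 1.0, 3.7]
gripper_width: 0.0
```

View pics/scene10.png

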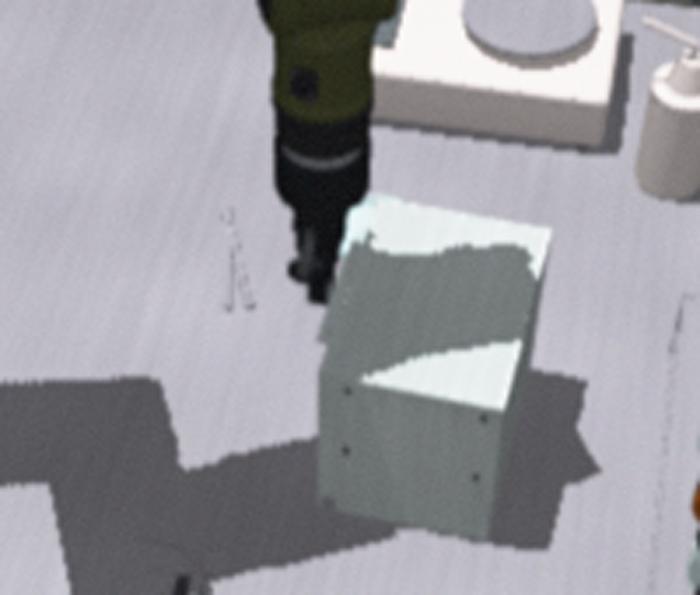

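```bash
python3 -m pendant '[[[1,0,0,0.002,0],[1,0,0,0.004,0],[1,0,0,0.004,0]]]'
```

```text
time_s: 19.85
eef_pos: [515.8, 244.2, 165.9]
eef_rot: [[-0.01, 0.06, 0.998], [0.001, 0.998, -0.06], [-1.0, 0.001, -0.01]]
force: [-17.6, 2.4, 10.8]
gripper_width: 0.1
```

It's at the stop: the force rises to 17 N with no further travel. I'll back off and check.

```bash
python3 -m pendant '[[[1,0,0,-0.015,0],[1,0,0,-0.05,0],[1,0,0,-0.1,0],[1,0,0,-0.13,0],[1,0,0,-0.13,0]]]'; python3 - <<'E'
from h import *
from bench import arm
for n in("scene","top"):
    f=arm.grab_frame(n);P=cloud(f)
    im=f["color"][:,:,::-1]
    c=(230,80,200,170) if n=="scene" else (170,150,160,170)
    cv2.imwrite(f"pics/{n}11.png",cv2.resize(im[c[1]:c[1]+c[3],c[0]:c[0]+c[2]],None,fx=3.5,fy=3.5,interpolation=cv2.INTER_CUBIC))
    print([(x["centre"],x["conf"]) for x in arm.tip_of(n,"bucket_lip")])
    print("razor",[(np.round(x["centre"]),x["conf"]) for x in arm.tip_of(n,"razor_mid")])
    m=(np.abs(P[...,1]-242)<40)&(P[...,0]>490)&(P[...,0]<560)&(P[...,2]>140)&(P[...,2]<178);Q=P[m]
    d=(Q[:,:2]-[615,238])@np.array([.998,-.0618]);print(len(Q),np.percentile(d,[2,20,50]) if len(Q) else 0,np.percentile(Q[:,2],[50,98]) if len(Q) else 0)
print(arm.state()["force"],arm.state()["eef_pos"],arm.state()["time_s"])
E
```

```text
time_s: 20.48
eef_pos: [389.6, 251.7, 166.4]
eef_rot: [[0.0, 0.06, 0.998], [-0.0, 0.998, -0.06], [-1.0, -0.0, 0.0]]
force: [1.1, -0.1, 0.8]
gripper_width: -0.0
[([527.9, 241.3, 165.0], 0.43)]
razor [(array([ 387., -338.,    2.]), 0.87), (array([ 650., -477.,    2.]), 0.73)]
77 [-88.82074671 -86.3530139  -83.04817219] [171.40726907 177.18559676]
[([526.1, 245.3, 167.6], 0.7)]
razor [(array([ 383., -330.,   -2.]), 0.79), (array([ 644., -474.,   -1.]), 0.69)]
183 [-87.00684849 -83.08646832 -77.27014862] [171.25612654 177.43012703]
[-0.26515989  0.33637098  0.47845141] [392.25466212 251.9364274  166.32292402] 20.775
```

View pics/scene11.png

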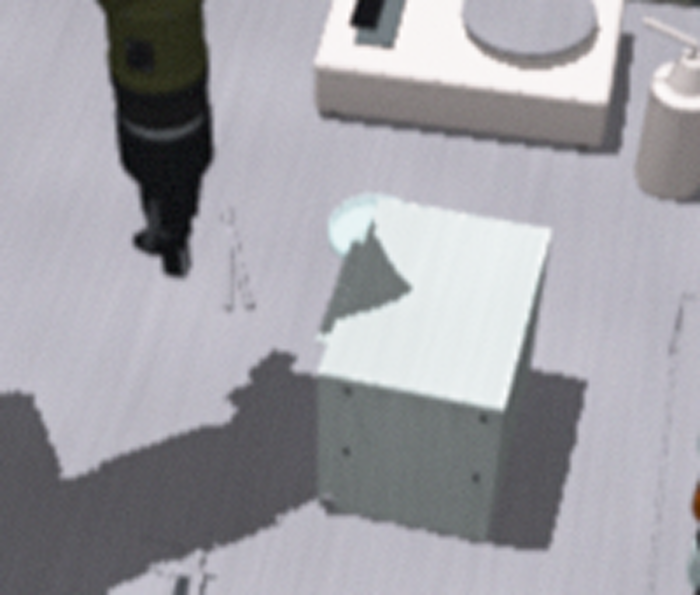

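View pics/top11.png

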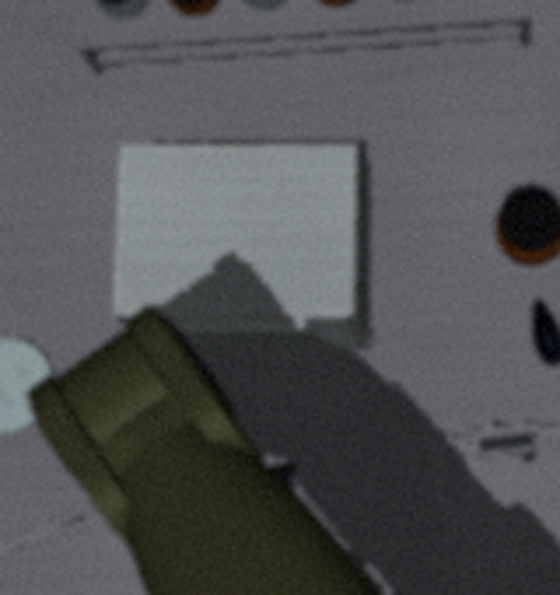

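The lip is at bin x ≈ -88, z ≈ 167, so the bucket is home. The arm is clear and touching nothing.

```bash
python3 -c "
from bench import arm
print(arm.hand_in())"
```

```text
the job is handed in; nothing more can be done
None
```

I carried out the task and handed it in at about 21 s of the 67 s allowed. The hand-in gives no verdict, so what follows rests on my own readings.

- **Drawing out:** I drew the shell out with one open fingertip in two strokes, pressing with up to about 13 N. It ended with about 35 mm overhanging the front edge, still flat, and the camera and ring light were not touched as far as I could see.
- **Lifting:** I pinched the overhang across its width (22.7 mm measured opening, though the shell is listed as 25 mm wide) and lifted it level to about 135 mm.
- **Binning:** I carried it to the bin and released it just above the bucket mouth. The top camera then showed it on the bucket floor, near (540, 240, 16), with the bucket still open.
- **Closing:** I pushed the lip back until the force rose to 17 N with no more travel, then backed off.

**Last checks:** the lip measured at bin x ≈ -88 mm and z ≈ 165–168 mm, against a nominal home position of -88 and 169. The force on the tool was about zero, with the arm well clear of the bin.

**Not confirmed:** once the bucket was shut, the shell could not be seen. Its final position inside is inferred from the last view before closing. I also did not measure the small things again at the end, but the arm was not seen to touch any of them.

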